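# Clamp the saddle block in the crank clamp

### The job

Stand the grooved pine block on the bed of the little clamping bench, between the two open wooden jaws, with its groove running from jaw to jaw. Then let go of it, take the crank by its spinning grip and wind it round clockwise until the block is held firmly, so that the grip pushes back with about 12 N against some 6 N when running free, but stop before the wood is crushed. Let go and leave everything else on the table where it stands.

Things in the scene. Friction and masses are not known exactly. Their poses are not given: they have to be found in the camera images.
- block: Loose pine saddle block, 0.11 to 0.23 kg, 50 mm (its x) by 56 mm (its y) by 75 mm tall. Origin: centre of its underside, z up. A groove 28 mm wide and 15 mm deep runs along its x across the top, between two cheeks at its +y and -y edges. It stands on the table at the start. Best picked across its 56 mm (its y), near the top.
- bench: Clamping bench fixed to the table: pine board 370 x 150 x 12 mm, grey gear housing (60 mm high) at one end, two brown jaws (120 mm long along y, tops at most 66 mm above the table). Origin: at table level on the vertical crank axis; x runs from crank to jaws, the closing direction; z up. The rear jaw does not move; its face stands anywhere from x = 205 to 240 mm, which is not measured.
- bed (a point): Point on the top surface of the bed (12 mm above the table), at x = 163 mm, y = 0 in the bench frame, axes as the bench: a good spot for the centre of the block's underside. At the start a 50 mm block there is clear of both jaws.
- face: Face of the front jaw, 120 mm along y, 14 to 58 mm above the table; starts at bench x = 108 to 122 mm. Origin: mid-length on its gripping surface, at table level; axes as the bench. The crank moves the jaw 7 mm per rad (44 mm per turn) along +x. Behind the face is a stiff spring, 15 N per mm, 20 mm travel. The block is held firmly from 40 N and crushed above 150 N.
- crank_axis (a point): Point on the fixed vertical axis of the crank, 112 mm above the table (the height of the middle of the grip).
- grip_mid (a point): Middle of the black upright grip on the crank's end: cylinder, 27 mm diameter, 58 mm long (83 to 141 mm above the table), at 65 mm radius from the crank axis. It spins freely about its own vertical axis, so a hand holding it need not turn. The flat steel crank arm under it has its top at 80 mm. Nothing stands above it.
- crank (a joint): Crank angle in rad, -1 to 1 at the start, growing as it turns clockwise seen from above, which closes the front jaw; 5 to 14 rad are needed. Friction 0.35 N m. While turning, the push back along the circle at the grip is about 6 N free, 10 N at 40 N of clamping, 13 N at 70 N, 22 N at 150 N; when the hand pauses it is up to 6 N less. Let go, it may ease back a little, then stays.
- offcut: Bystander: plain pine offcut 60 x 90 x 40 mm without a groove, lying near the grooved block. Origin: centre of the underside.
- jar: Bystander: glass screw jar, 66 mm in diameter, 85 mm tall. Origin: centre of the underside.
- can: Bystander: steel can, 72 mm in diameter, 85 mm tall. Origin: centre of the underside.
- tape: Bystander: roll of grey tape, 100 mm in diameter, 24 mm tall. Origin: centre of the underside.
- mug: Bystander: white mug, 90 mm tall. Origin: centre of the underside.
- screws: Bystander: bare metal tray with three compartments, 100 x 140 x 40 mm. Origin: centre of the underside.

How it is judged:
By the outcome, as a careful person would: the job done as asked, in the order asked, and still so for the second after the job is handed in, with the robot touching nothing.
It also fails if it takes over 72 s, if anything falls off the work surface, if the arm or the gripper's body presses on something with over 40 N, if the wrist force passes 120 N, or if a joint passes its speed limit or range.

### The arm

A 6-joint arm with a two-finger parallel gripper is mounted at the origin on the work surface. World frame = base frame: x ahead of the robot, y to its left, z up, the work surface at z = 0. Lengths are in mm, angles in rad, forces in N, time in s.
With the tool pointing down it reaches from about 275 to 875 mm from the base axis. Payload 12.5 kg.
Tool frame: the origin (TCP) lies between the finger pads; the fingertips stand ahead of it and the grasp point (between the pads) lies 8 mm behind it (env.tips_ahead is the z of the fingertips in the tool frame, in mm); z points along the fingers, y is the line along which they close (so a half turn about z gives the same grasp; the last joint's range is limited). The gripper opens to 85 mm and grips with 20 to 120 N. Pads are 22 mm wide; open, the fingers measure 114 mm over their backs; the gripper's body (76 mm by 85 mm) begins 54 mm behind the grasp point. The pads swing forward as they close: fully open they stand 13 mm farther back than shut.
Start: joints at [1.257, 0.351, 1.652, -0, 1.139, -0.085], TCP at [124.714, 535.659, 242.29] pointing down, gripper open.
Joint ranges: [-2.75, 2.75], [-0.79, 2.1], [0.01, 2.65], [-1.57, 4.71], [0.07, 3.14], [-2.87, 2.87]. Speed limits (rad/s): [2.22, 2.22, 2.79, 3.14, 3.14, 3.14].

### API

Orientations are given as a unit quaternion [x, y, z, w].
In Python, from cell import status, optics, env gives the robot as it stands.
- The arm moves only by the tool send_rows, never from a script. Its arguments are lists of equal length, an entry for each row: "dp": the shift along the world's x, y, z normalised to -1 to 1, where 1 is 0.3 m, a list of three; "angular": the turn, a rotation vector about the world's x, y, z normalised to -1 to 1, where 1 is 90 degrees, a list of three. A call has 1 to 8 rows; each row shifts and turns the commanded pose from where the row before left it; what a row does not reach is not made up. A row lasts 1/12 s, in which the tool goes at most 41.7 mm and 7.16 degrees, less where a joint would pass 70% of its speed; a pose out of reach is approached as far as the arm can. A call with a number of a shift or a turn outside -1 to 1 is refused whole. A call with a gripper value outside its range is refused whole. "gripper" is the gripper's target within -1 to 1 (shut at 1, half-way at 0, fully open at -1), set as the call begins (left out, the last holds). The fingers move at their own pace and stop on an object; the grip force is fixed at half the most. Time passes only in rows, so rows that do not move let the fingers close. It gives the time, the measured TCP pose, the force, the opening and the grip force at its end, in the units of the state.
- status.get_obs(): the state, without advancing time (a new reading comes with each control period).
- optics.camera(name): name is "scene" or "top"; returns (picture, depth): 384x512x3 uint8, blue, green, red; 384x512 float32, mm along the optical axis (not along the pixel's ray), 0 where there is no reading.
- optics.get_calibration(name): a dict with "camera_matrix" (3x3 intrinsics, pixels), "eye" and "attitude" of the camera in the world. Camera axes: x right, y down, z forward; pixel columns grow to the right and rows downward; lengths in mm; the calibration is good to about 2 mm. A picture is of the moment at which its call begins. get_calibration takes no time and is no camera call.
- env.close_job(): hands the job in; it is judged then, once.
The state is a dict: "clock": time; "joints": joint angles; "joint_velocities": joint speeds; "tau": joint torques, N m; "position": TCP position; "eef_rot": TCP orientation; "wrist_force": force on the tool from outside, world axes, zero at the start; "wrist_torque": the same for the moment, N m; "grip_width": opening from 0.0 (shut) to 1.0 (fully open); "finger_force": force on a finger pad.
Only numpy, scipy, OpenCV 4.12 (cv2) and the standard library are available. Lean on these libraries where they do the work, as an engineer would, in place of code of your own. Each camera call takes 0.05 s, during which the arm holds its last target. There are 200 camera calls.

## Working session

There is one attempt and no reset: what is moved stays moved. The work goes in short steps, Python scripts to look and compute and a tool call to move; the robot and the scene stay as the last step left them, time stands still between calls to the robot, and variables do not carry over. Pictures are saved under pics/ and viewed, at most 10 in all, crops included, and the job is handed in when it is done.

Besides the shell and the picture viewer there is one more tool, called after "Request:" by a JSON object that holds its "name" and its "arguments", one argument or row to a line. send_rows: Moves the arm, as the interface text tells. Scaled input: -1 to 1 covers 0.3 m each way for a shift and 90 degrees each way for a turn. Its arguments: {"type":"object","properties":{"dp":{"type":"array","items":{"type":"array","items":{"type":"number"}}},"angular":{"type":"array","items":{"type":"array","items":{"type":"number"}}},"gripper":{"type":"number"}},"required":["dp","angular"]}

```bash
mkdir -p pics; cat > h.py <<'E'
import numpy as np, cv2
from cell import status, optics, env
from scipy.spatial.transform import Rotation as R
def calib(n):
    c=optics.get_calibration(n); a=np.array(c['attitude'],float)
    M=R.from_quat(a).as_matrix() if a.size==4 else a.reshape(3,3)
    return np.array(c['camera_matrix']),np.array(c['eye'],float),M
def cloud(n,depth):
    K,e,M=calib(n); v,u=np.mgrid[:384,:512]
    p=np.stack([(u-K[0,2])/K[0,0]*depth,(v-K[1,2])/K[1,1]*depth,depth],-1)
    return p@M.T+e
E
python3 - <<'E'
from h import *
for n in('top','scene'):
    p,d=optics.camera(n); cv2.imwrite(f'pics/{n}0.png',cv2.resize(p,(800,600)) if n=='top' else p); np.savez(f'{n}0.npz',p=p,d=d)
    print(n,optics.get_calibration(n))
print(status.get_obs(),env.tips_ahead)
E
```

```text
top {'camera_matrix': array([[386.50567911,   0.        , 256.14298743],
       [  0.        , 386.50567911, 190.32588814],
       [  0.        ,   0.        ,   1.        ]]), 'eye': array([ 468.54467588,   34.97731401, 1455.15456161]), 'attitude': array([ 0.70867809, -0.70494864,  0.02282724, -0.01736936])}
scene {'camera_matrix': array([[443.42533262,   0.        , 256.54779763],
       [  0.        , 443.42533262, 194.43629831],
       [  0.        ,   0.        ,   1.        ]]), 'eye': array([ 952.4364113 , -687.24190804, 1495.34982442]), 'attitude': array([ 0.93761405,  0.23952433, -0.06769277, -0.24274613])}
{'clock': 0.1, 'joints': array([ 1.25740465e+00,  3.51198191e-01,  1.65233875e+00,  5.93512659e-06,
        1.13912784e+00, -8.45737542e-02]), 'joint_velocities': array([ 0.00051974, -0.00205791, -0.00141377,  0.00024034,  0.00205872,
        0.00067509]), 'tau': array([ 4.73714717e-04, -5.06838477e+01, -2.91875911e+01, -9.37817299e-05,
        2.62834961e-03,  2.78100367e-05]), 'position': array([124.62640353, 535.40276082, 241.81169873]), 'eef_rot': array([ 1.14160752e-01,  9.93462146e-01, -5.24950637e-04, -1.08605829e-04]), 'wrist_force': array([ 0.5092417 , -0.77474224,  1.07270485]), 'wrist_torque': array([-0.01090023,  0.01590539, -0.00797592]), 'finger_force': 0.0, 'grip_width': 1.0018498737648156} 11.0
```

View pics/top0.png

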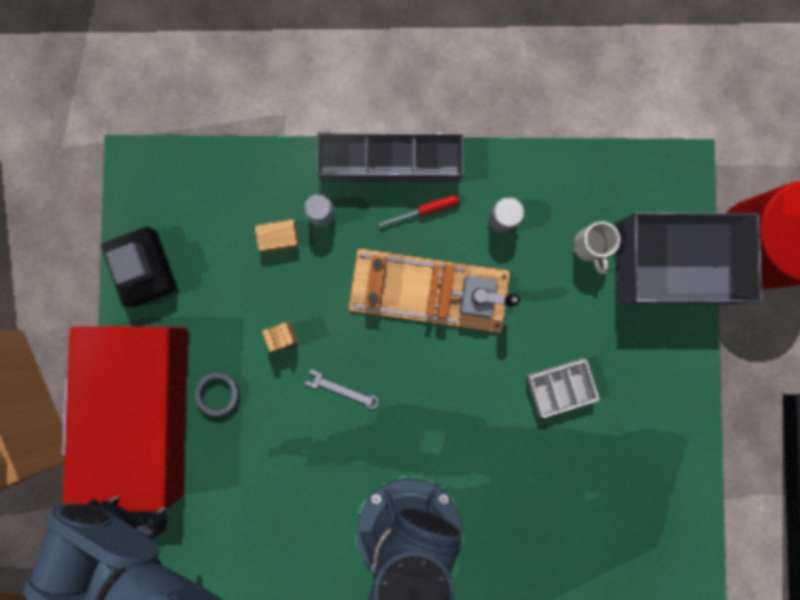

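View pics/scene0.png

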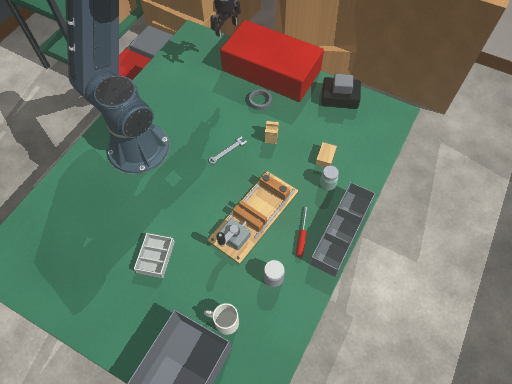

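The top view shows the block at about (280,337), the bench at (430,290) with the crank grip at (513,300) and the jaws at (376,282) and (440,290); the offcut is at (277,236). Next I'll measure from enlarged crops and the depth image.

```bash
python3 - <<'E'
from h import *
z=np.load('top0.npz');p,d=z['p'],z['d']; P=cloud('top',d)
a=cv2.resize(p[155:217,220:332],None,fx=7,fy=7,interpolation=cv2.INTER_CUBIC)[:434]
b=cv2.resize(p[200:232,160:200],None,fx=5,fy=5,interpolation=cv2.INTER_CUBIC)
o=np.zeros((600,800,3),np.uint8);o[:a.shape[0],:a.shape[1]]=a;o[436:596,:200]=b
cv2.imwrite('pics/c1.png',o)
# block cloud top
def rect(m,name):
    q=P[m][:,:2].astype(np.float32); print(name,len(q),cv2.minAreaRect(q),'z',np.median(P[m][:,2]))
v,u=np.mgrid[:384,:512]
reg=(abs(u-179)<18)&(abs(v-216)<18)
rect(reg&(P[...,2]>66)&(P[...,2]<90),'block top'); 
rect(reg&(P[...,2]>50),'block all')
print(np.round(P[208:226,169:191,2]).astype(int))
reg=(u>220)&(u<335)&(v>155)&(v<217)
rect(reg&(P[...,2]>8)&(P[...,2]<18),'board')
rect(reg&(P[...,2]>120),'grip')
rect(reg&(P[...,2]>7)&(P[...,2]<75),'bench')
E
```

```text
block top 121 ((456.2923583984375, 303.19281005859375), (49.550071716308594, 56.375179290771484), 21.961639404296875) z 75.73546414261591
block all 240 ((474.103271484375, 186.14877319335938), (57.16309356689453, 297.0979919433594), 8.785085678100586) z 68.37776362091927
[[  -3    3   -2    3    5   -1    3    7    4    6   66   75   75   76
    77   53   47   23    7    2    0    3]
 [  -3    4   -6    4   10    0    4   60   65   59   60   76   79   74
    76   70   49   25    6    0   -4    2]
 [  -1    3    0    2   63   64   62   65   60   58   60   72   76   77
    76   76   54   37   14   -5   -6   -7]
 [  -2   76   74   68   64   58   61   60   59   63   60   60   79   76
    74   78   62   43   23    5    3    0]
 [  79   80   76   74   59   58   60   65   61   62   61   61   77   80
    77   72   73   44   29    6    5   -2]
 [  75   79   73   74   69   54   64   64   61   59   57   61   55   80
    72   76   80   61   36   16    3   -1]
 [  74   72   68   75   76   59   56   63   60   61   61   62   63   73
    76   77   75   67   46   25    2   -4]
 [   5   73   75   80  
[... 945 characters left out ...]
 51   16   -1    2   -6
     4    4    0    1    0    5   -1    2]
 [   3    6   -2    2   82   76   54   31   -3   -1    2    0    5    0
     4   -4   -2    4    3    4    0   -2]
 [   1    0   -1    4    3    7   -9    1   -2   -1    0    4   -5    3
    -3   -1    0   -3    6    6    1   -3]]
board 2194 ((568.5963745117188, -53.887115478515625), (211.62144470214844, 419.1986999511719), 2.9658172130584717) z 12.173238609731015
grip 78 ((512.3761596679688, -98.41358947753906), (25.591854095458984, 279.6468505859375), 12.961358070373535) z 142.36364405555707
bench 3644 ((567.9420166015625, -54.345733642578125), (411.9237060546875, 220.09840393066406), 89.47758483886719) z 14.346452592478045
```

View pics/c1.png

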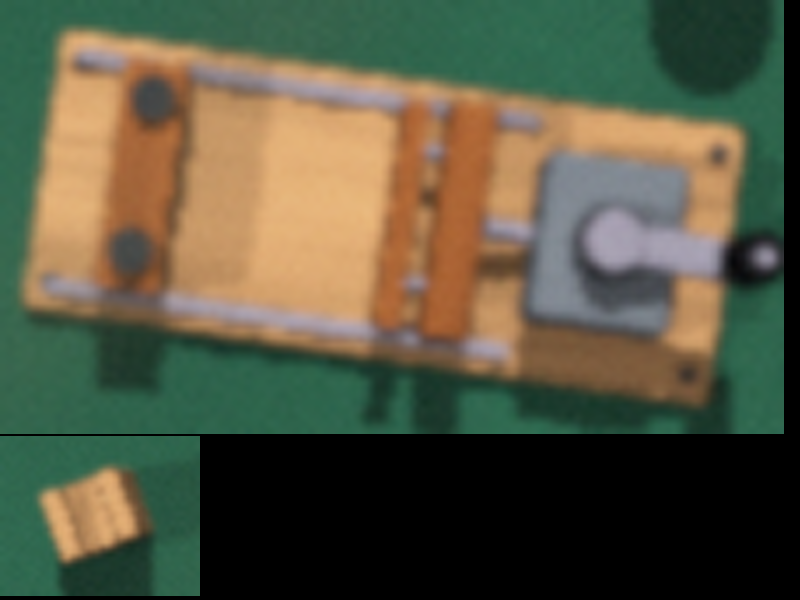

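The crop shows the board corners at (65,32), (745,128), (710,405) and (25,310). The crank hub is at (615,240) and the grip top at (762,257). The front jaw face edge runs (403,100)-(377,325), the rear one (188,70)-(162,290). The block's groove runs up and slightly left.

```bash
python3 - <<'E'
from h import *
K,e,M=calib('top')
def at(cx,cy,z):
    u=(cx+.5)/7-.5+220; v=(cy+.5)/7-.5+155
    r=M@np.array([(u-K[0,2])/K[0,0],(v-K[1,2])/K[1,1],1]); return (e+r*(z-e[2])/r[2])[:2]
c=np.array([at(*q,12) for q in((65,32),(745,128),(710,405),(25,310))]); print(c.round(1))
ex=((c[0]-c[1])+(c[3]-c[2])); L=np.linalg.norm(ex)/2; ex/=2*L; ey=np.array([-ex[1],ex[0]])
print('len',L,'ang',np.degrees(np.arctan2(ex[1],ex[0])),'mid',c.mean(0),'wid',np.linalg.norm(c[0]-c[3]))
hub=at(615,240,85); g=at(762,257,141)
B=lambda q:np.array([(q-hub)@ex,(q-hub)@ey]).round(1)
print('hub',hub,'grip',g,B(g),np.linalg.norm(g-hub))
print('mid in bench',B(c.mean(0)))
for q in((403,100),(377,325),(188,70),(162,290)): print(B(at(*q,60)))
print('bed',hub+163*ex)
z=np.load('top0.npz');P=cloud('top',z['d']);v,u=np.mgrid[:384,:512]
for nm,lo,hi in(('grip',128,155),):
    m=(u>300)&(u<340)&(v>180)&(v<205)&(P[...,2]>lo)&(P[...,2]<hi);print(nm,m.sum(),np.median(P[m],0))
m=(u>300)&(u<315)&(v>182)&(v<198)&(P[...,2]>76)&(P[...,2]<120);print('hub',m.sum(),np.median(P[m],0))
# row profile along bench x of height
m=(u>215)&(u<335)&(v>150)&(v<220);q=P[m];x=(q[:,:2]-hub)@ex;y=(q[:,:2]-hub)@ey
for s in range(96,250,4):
    k=(abs(x-s)<2)&(abs(y)<45); print(s,np.round(np.median(q[k,2])),end='; ')
# scene estimate
z=np.load('scene0.npz');P=cloud('scene',z['d'])
m=(P[...,2]>68)&(P[...,2]<85)&(np.hypot(P[...,0]-456,P[...,1]-303)<45)
print('\nscene block',m.sum(),cv2.minAreaRect(P[m][:,:2].astype(np.float32)))
m=(P[...,2]>128)&(P[...,2]<150)&(np.hypot(P[...,0]-g[0],P[...,1]-g[1])<25);print(m.sum(),np.median(P[m],0))
E
```

```text
[[ 667.4  127.1]
 [ 617.9 -237.9]
 [ 469.4 -218.5]
 [ 518.1  147.1]]
len 368.58527942567923 ang 82.33618323505509 mid [568.20988113 -45.56497808] wid 150.6248639359544
hub [ 552.79036651 -157.7181635 ] grip [ 541.44617929 -221.51286068] [-64.7   2.7] 64.79547801922219
mid in bench [113.2  -0.3]
[115.2 -58.8]
[112.7  58.6]
[227.7 -58.8]
[225.   56.1]
bed [574.52810135   3.82585801]
grip 52 [ 540.60612456 -222.07916572  140.42978225]
hub 80 [ 552.2750479 -163.0367141   83.4389439]
96 13.0; 100 57.0; 104 57.0; 108 58.0; 112 55.0; 116 14.0; 120 11.0; 124 12.0; 128 12.0; 132 11.0; 136 11.0; 140 11.0; 144 12.0; 148 12.0; 152 12.0; 156 12.0; 160 13.0; 164 11.0; 168 12.0; 172 11.0; 176 10.0; 180 11.0; 184 12.0; 188 12.0; 192 12.0; 196 13.0; 200 13.0; 204 11.0; 208 11.0; 212 13.0; 216 10.0; 220 13.0; 224 12.0; 228 58.0; 232 59.0; 236 61.0; 240 61.0; 244 61.0; 248 60.0; 
scene block 86 ((459.209228515625, 300.9873352050781), (49.045204162597656, 61.58222579956055), 22.192155838012695)
51 [ 543.66035373 -227.30744984  140.77576168]
```

Request:
{"name": "send_rows", "arguments": {
  "dp": [
    [0.0923, -0.0647, -0.0255],
    [0.0923, -0.0647, -0.0255],
    [0.0923, -0.0647, -0.0255],
    [0.0923, -0.0647, -0.0255],
    [0.0923, -0.0647, -0.0255],
    [0.0923, -0.0647, -0.0255],
    [0.0923, -0.0647, -0.0255],
    [0.0923, -0.0647, -0.0255]
  ],
  "angular": [
    [0, 0, 0.0325],
    [0, 0, 0.0325],
    [0, 0, 0.0325],
    [0, 0, 0.0325],
    [0, 0, 0.0325],
    [0, 0, 0.0325],
    [0, 0, 0.0325],
    [0, 0, 0.0325]
  ],
  "gripper": -1
}}

```text
clock: 0.77
position: [347.3, 379.1, 180.6]
eef_rot: [-0.091, 0.996, -0.0, -0.0]
wrist_force: [0.1, 1.2, 0.0]
grip_width: 1.0
finger_force: 0.0
```

Request:
{"name": "send_rows", "arguments": {
  "dp": [
    [0.0923, -0.0647, -0.0255],
    [0.0923, -0.0647, -0.0255],
    [0.0923, -0.0647, -0.0255],
    [0.0923, -0.0647, -0.0255],
    [0, 0, 0],
    [0, 0, 0],
    [0, 0, 0]
  ],
  "angular": [
    [0, 0, 0.0325],
    [0, 0, 0.0325],
    [0, 0, 0.0325],
    [0, 0, 0.0325],
    [0, 0, 0],
    [0, 0, 0],
    [0, 0, 0]
  ]
}}

```text
clock: 1.35
position: [456.6, 302.8, 150.3]
eef_rot: [-0.19, 0.982, -0.0, -0.0]
wrist_force: [0.3, 0.4, 1.2]
grip_width: 1.001
finger_force: 0.0
```

Request:
{"name": "send_rows", "arguments": {
  "dp": [
    [0, 0, -0.06],
    [0, 0, -0.06],
    [0, 0, -0.06],
    [0, 0, -0.06],
    [0, 0, -0.05],
    [0, 0, -0.03],
    [0, 0, 0],
    [0, 0, 0]
  ],
  "angular": [
    [0, 0, 0],
    [0, 0, 0],
    [0, 0, 0],
    [0, 0, 0],
    [0, 0, 0],
    [0, 0, 0],
    [0, 0, 0],
    [0, 0, 0]
  ]
}}

```text
clock: 2.02
position: [456.6, 303.3, 54.8]
eef_rot: [-0.191, 0.982, 0.0, -0.0]
wrist_force: [0.5, -0.1, 0.6]
grip_width: 1.001
finger_force: 0.0
```

Request:
{"name": "send_rows", "arguments": {
  "dp": [
    [0, 0, 0],
    [0, 0, 0],
    [0, 0, 0],
    [0, 0, 0],
    [0, 0, 0],
    [0, 0, 0],
    [0, 0, 0],
    [0, 0, 0]
  ],
  "angular": [
    [0, 0, 0],
    [0, 0, 0],
    [0, 0, 0],
    [0, 0, 0],
    [0, 0, 0],
    [0, 0, 0],
    [0, 0, 0],
    [0, 0, 0]
  ],
  "gripper": 1
}}

```text
clock: 2.68
position: [457.4, 303.2, 55.6]
eef_rot: [-0.191, 0.982, 0.0, 0.001]
wrist_force: [-1.4, 0.9, 6.0]
grip_width: 0.643
finger_force: 63.7
```

Request:
{"name": "send_rows", "arguments": {
  "dp": [
    [0, 0, 0.04],
    [0, 0, 0.08],
    [0, 0, 0.08],
    [0, 0, 0.08],
    [0, 0, 0.08],
    [0, 0, 0.04],
    [0.0195, -0.0499, 0],
    [0.0195, -0.0499, 0]
  ],
  "angular": [
    [0, 0, 0],
    [0, 0, 0],
    [0, 0, 0],
    [0, 0, 0],
    [0, 0, 0],
    [0, 0, 0],
    [0, 0, -0.0665],
    [0, 0, -0.0665]
  ]
}}

```text
clock: 3.35
position: [468.9, 273.0, 176.5]
eef_rot: [-0.086, 0.996, 0.0, 0.001]
wrist_force: [0.2, 0.1, -2.6]
grip_width: 0.642
finger_force: 63.7
```

Request:
{"name": "send_rows", "arguments": {
  "dp": [
    [0.0195, -0.0499, 0],
    [0.0195, -0.0499, 0],
    [0.0195, -0.0499, 0],
    [0.0195, -0.0499, 0],
    [0.0195, -0.0499, 0],
    [0.0195, -0.0499, 0],
    [0.0195, -0.0499, 0],
    [0.0195, -0.0499, 0]
  ],
  "angular": [
    [0, 0, -0.0665],
    [0, 0, -0.0665],
    [0, 0, -0.0665],
    [0, 0, -0.0665],
    [0, 0, -0.0665],
    [0, 0, -0.0665],
    [0, 0, -0.0665],
    [0, 0, -0.0665]
  ]
}}

```text
clock: 4.02
position: [515.6, 152.2, 175.5]
eef_rot: [0.327, 0.945, 0.0, 0.0]
wrist_force: [0.2, -0.0, -1.3]
grip_width: 0.641
finger_force: 63.7
```

Request:
{"name": "send_rows", "arguments": {
  "dp": [
    [0.0195, -0.0499, 0],
    [0.0195, -0.0499, 0],
    [0.0195, -0.0499, 0],
    [0.0195, -0.0499, 0],
    [0.0195, -0.0499, 0],
    [0.0195, -0.0499, 0],
    [0.0195, -0.0499, 0],
    [0.0195, -0.0499, 0]
  ],
  "angular": [
    [0, 0, -0.0665],
    [0, 0, -0.0665],
    [0, 0, -0.0665],
    [0, 0, -0.0665],
    [0, 0, -0.0665],
    [0, 0, -0.0665],
    [0, 0, -0.0665],
    [0, 0, -0.0665]
  ]
}}

```text
clock: 4.68
position: [562.4, 32.4, 175.5]
eef_rot: [0.682, 0.731, 0.0, 0.0]
wrist_force: [0.9, 0.5, -1.4]
grip_width: 0.644
finger_force: 63.7
```

Request:
{"name": "send_rows", "arguments": {
  "dp": [
    [0.0195, -0.0499, 0],
    [0.0195, -0.0499, 0],
    [0, 0, 0],
    [0, 0, 0]
  ],
  "angular": [
    [0, 0, -0.0665],
    [0, 0, -0.0665],
    [0, 0, 0],
    [0, 0, 0]
  ]
}}

```text
clock: 5.02
position: [573.9, 2.9, 175.2]
eef_rot: [0.753, 0.658, 0.0, 0.0]
wrist_force: [-0.3, -0.3, -2.6]
grip_width: 0.641
finger_force: 63.8
```

```bash
python3 - <<'E'
from h import *
p,d=optics.camera('scene'); np.savez('scene1.npz',p=p,d=d)
cv2.imwrite('pics/s1.png',cv2.resize(p[120:290,180:330],None,fx=3.5,fy=3.5,interpolation=cv2.INTER_CUBIC))
s=status.get_obs();print(s['position'],s['eef_rot'],s['finger_force'],s['joints'])
E
```

```text
[573.73267744   3.51989805 175.03819408] [ 7.52388620e-01  6.58719481e-01  9.53088480e-05 -2.65479166e-05] 63.7653873860836 [-7.50775475e-02  4.69491372e-01  1.65359414e+00  2.03435959e-04
  1.01841143e+00  5.73809290e-02]
```

View pics/s1.png

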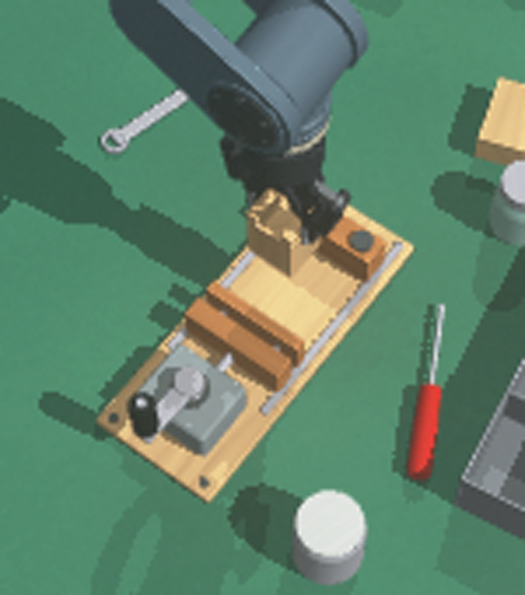

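The block hangs upright with its groove pointing from jaw to jaw, over the gap between the jaws. Lowering it now.

Request:
{"name": "send_rows", "arguments": {
  "dp": [
    [0, 0, -0.08],
    [0, 0, -0.08],
    [0, 0, -0.08],
    [0, 0, -0.06],
    [0, 0, -0.03],
    [0, 0, -0.015],
    [0, 0, -0.01],
    [0, 0, 0]
  ],
  "angular": [
    [0, 0, 0],
    [0, 0, 0],
    [0, 0, 0],
    [0, 0, 0],
    [0, 0, 0],
    [0, 0, 0],
    [0, 0, 0],
    [0, 0, 0]
  ]
}}

```text
clock: 5.73
position: [574.2, 3.6, 68.5]
eef_rot: [0.753, 0.658, 0.0, 0.0]
wrist_force: [-0.2, -0.1, -2.0]
grip_width: 0.643
finger_force: 64.0
```

Request:
{"name": "send_rows", "arguments": {
  "dp": [
    [0, 0, -0.005],
    [0, 0, 0],
    [0, 0, 0]
  ],
  "angular": [
    [0, 0, 0],
    [0, 0, 0],
    [0, 0, 0]
  ]
}}

```text
clock: 5.98
position: [574.7, 3.4, 67.7]
eef_rot: [0.753, 0.658, 0.001, 0.001]
wrist_force: [-0.3, 0.8, 5.3]
grip_width: 0.649
finger_force: 64.7
```

Request:
{"name": "send_rows", "arguments": {
  "dp": [
    [0, 0, 0],
    [0, 0, 0],
    [0, 0, 0],
    [0, 0, 0],
    [0, 0, 0],
    [0, 0, 0]
  ],
  "angular": [
    [0, 0, 0],
    [0, 0, 0],
    [0, 0, 0],
    [0, 0, 0],
    [0, 0, 0],
    [0, 0, 0]
  ],
  "gripper": -1
}}

```text
clock: 6.48
position: [574.0, 3.3, 66.4]
eef_rot: [0.753, 0.658, -0.0, -0.0]
wrist_force: [-0.5, -0.3, -0.1]
grip_width: 1.002
finger_force: 0.0
```

Request:
{"name": "send_rows", "arguments": {
  "dp": [
    [0, 0, 0.02],
    [0, 0, 0.06],
    [0, 0, 0.1],
    [0, 0, 0.1],
    [0, 0, 0.1],
    [0, 0, 0.08],
    [0, 0, 0],
    [0, 0, 0]
  ],
  "angular": [
    [0, 0, 0],
    [0, 0, 0],
    [0, 0, 0],
    [0, 0, 0],
    [0, 0, 0],
    [0, 0, 0],
    [0, 0, 0],
    [0, 0, 0]
  ]
}}

```text
clock: 7.15
position: [574.4, 3.3, 206.0]
eef_rot: [0.753, 0.658, 0.001, 0.001]
wrist_force: [0.3, -0.3, -1.1]
grip_width: 1.004
finger_force: 0.0
```

Request:
{"name": "send_rows", "arguments": {
  "dp": [
    [-0.0157, -0.1075, 0],
    [-0.0157, -0.1075, 0],
    [-0.0157, -0.1075, 0],
    [-0.0157, -0.1075, 0],
    [-0.0157, -0.1075, 0],
    [-0.0157, -0.1075, 0],
    [-0.0157, -0.1075, 0],
    [0, 0, 0]
  ],
  "angular": [
    [0, 0, 0],
    [0, 0, 0],
    [0, 0, 0],
    [0, 0, 0],
    [0, 0, 0],
    [0, 0, 0],
    [0, 0, 0],
    [0, 0, 0]
  ]
}}

```text
clock: 7.82
position: [539.6, -226.8, 203.1]
eef_rot: [0.754, 0.657, -0.001, -0.0]
wrist_force: [-0.6, 0.2, 0.1]
grip_width: 1.0
finger_force: 0.0
```

```bash
python3 - <<'E'
from h import *
p,d=optics.camera('scene'); np.savez('scene2.npz',p=p,d=d)
cv2.imwrite('pics/s2.png',cv2.resize(p[140:290,180:330],None,fx=4,fy=4,interpolation=cv2.INTER_CUBIC))
s=status.get_obs();print(s['position'],s['eef_rot'],s['joints'])
E
```

```text
[ 539.9349531  -224.59909901  203.04882773] [ 7.54145620e-01  6.56706402e-01 -4.98784251e-04 -9.14565419e-04] [-4.73694005e-01  4.55976785e-01  1.59752077e+00 -2.78088219e-04
  1.09016395e+00 -3.35655978e-01]
```

View pics/s2.png

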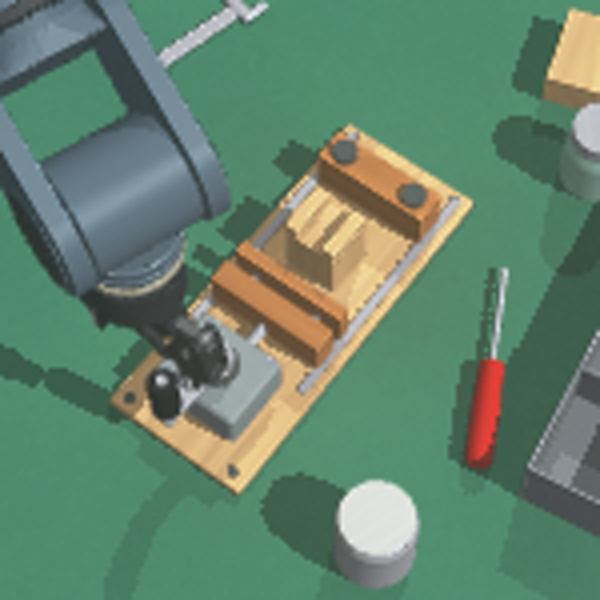

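The block stands on the bed with its groove running between the jaws, and the gripper is above the grip. Descending and gripping.

Request:
{"name": "send_rows", "arguments": {
  "dp": [
    [0, 0, -0.06],
    [0, 0, -0.07],
    [0, 0, -0.07],
    [0, 0, -0.06],
    [0, 0, -0.04],
    [0, 0, -0.02],
    [0, 0, 0],
    [0, 0, 0]
  ],
  "angular": [
    [0, 0, 0],
    [0, 0, 0],
    [0, 0, 0],
    [0, 0, 0],
    [0, 0, 0],
    [0, 0, 0],
    [0, 0, 0],
    [0, 0, 0]
  ]
}}

```text
clock: 8.53
position: [541.3, -222.2, 108.8]
eef_rot: [0.753, 0.658, 0.0, 0.0]
wrist_force: [0.7, 0.1, 0.8]
grip_width: 1.001
finger_force: 0.0
```

Request:
{"name": "send_rows", "arguments": {
  "dp": [
    [0, 0, 0],
    [0, 0, 0],
    [0, 0, 0],
    [0, 0, 0],
    [0, 0, 0],
    [0, 0, 0],
    [0, 0, 0],
    [0, 0, 0]
  ],
  "angular": [
    [0, 0, 0],
    [0, 0, 0],
    [0, 0, 0],
    [0, 0, 0],
    [0, 0, 0],
    [0, 0, 0],
    [0, 0, 0],
    [0, 0, 0]
  ],
  "gripper": 1
}}

```text
clock: 9.2
position: [541.4, -222.6, 109.1]
eef_rot: [0.753, 0.658, 0.0, 0.0]
wrist_force: [-0.3, 0.6, 5.7]
grip_width: 0.3
finger_force: 58.7
```

Request:
{"name": "send_rows", "arguments": {
  "dp": [
    [0, 0, 0],
    [0, 0, 0],
    [0, 0, 0],
    [0, 0, 0]
  ],
  "angular": [
    [0, 0, 0],
    [0, 0, 0],
    [0, 0, 0],
    [0, 0, 0]
  ]
}}

```text
clock: 9.53
position: [541.4, -222.6, 109.1]
eef_rot: [0.753, 0.658, 0.0, 0.001]
wrist_force: [0.1, -0.4, 5.5]
grip_width: 0.304
finger_force: 58.7
```

```bash
cat > c.py <<'E'
import sys,numpy as np,json
# th0(deg) then clockwise steps in rad
C=np.array([552.6,-158.6]); r=65.
def rows(th0,steps):
    th=np.radians(th0)-np.r_[0,np.cumsum(steps)]
    p=np.c_[np.cos(th),np.sin(th)]*r
    return np.c_[np.diff(p,axis=0)/300,np.zeros(len(steps))].round(4).tolist(),np.degrees(th[-1])
t=-99.94
for s in ([.1]*2+[.2]*6,[.25]*8,[.25]*8,[.25]*8,[.2]*8):
    a,t=rows(t,s); print(json.dumps(a),round(t,1),(C+r*np.array([np.cos(np.radians(t)),np.sin(np.radians(t))])).round(1))
E
python3 c.py
```

```text
[[-0.0211, 0.0048, 0.0], [-0.0205, 0.0069, 0.0], [-0.0385, 0.0197, 0.0], [-0.0338, 0.027, 0.0], [-0.0278, 0.0332, 0.0], [-0.0206, 0.038, 0.0], [-0.0127, 0.0414, 0.0], [-0.0042, 0.0431, 0.0]] -180.2 [ 487.6 -158.4]
[[0.0069, 0.0536, 0.0], [0.0199, 0.0502, 0.0], [0.0317, 0.0437, 0.0], [0.0416, 0.0345, 0.0], [0.0488, 0.0232, 0.0], [0.053, 0.0104, 0.0], [0.0539, -0.0031, 0.0], [0.0515, -0.0163, 0.0]] -294.7 [579.8 -99.6]
[[0.0459, -0.0286, 0.0], [0.0374, -0.039, 0.0], [0.0266, -0.047, 0.0], [0.0141, -0.0522, 0.0], [0.0008, -0.054, 0.0], [-0.0126, -0.0525, 0.0], [-0.0252, -0.0478, 0.0], [-0.0363, -0.04, 0.0]] -409.3 [ 595.  -207.9]
[[-0.0451, -0.0298, 0.0], [-0.051, -0.0177, 0.0], [-0.0538, -0.0046, 0.0], [-0.0533, 0.0089, 0.0], [-0.0494, 0.0218, 0.0], [-0.0425, 0.0333, 0.0], [-0.0329, 0.0428, 0.0], [-0.0213, 0.0496, 0.0]] -523.9 [ 490.1 -176.6]
[[-0.0078, 0.0426, 0.0], [0.0008, 0.0433, 0.0], [0.0094, 0.0422, 0.0], [0.0176, 0.0395, 0.0], [0.0251, 0.0352, 0.0], [0.0316, 0.0295, 0.0], [0.0369, 0.0227, 0.0], [0.0406, 0.0149, 0.0]] -615.6 [536.4 -95.6]
```

Request:
{"name": "send_rows", "arguments": {
  "dp": [
    [-0.0211, 0.0048, 0.0],
    [-0.0205, 0.0069, 0.0],
    [-0.0385, 0.0197, 0.0],
    [-0.0338, 0.027, 0.0],
    [-0.0278, 0.0332, 0.0],
    [-0.0206, 0.038, 0.0],
    [-0.0127, 0.0414, 0.0],
    [-0.0042, 0.0431, 0.0]
  ],
  "angular": [
    [0, 0, 0],
    [0, 0, 0],
    [0, 0, 0],
    [0, 0, 0],
    [0, 0, 0],
    [0, 0, 0],
    [0, 0, 0],
    [0, 0, 0]
  ]
}}

```text
clock: 10.2
position: [488.4, -158.9, 109.2]
eef_rot: [0.753, 0.658, 0.001, 0.002]
wrist_force: [10.4, -7.5, -4.0]
grip_width: 0.299
finger_force: 59.7
```

Request:
{"name": "send_rows", "arguments": {
  "dp": [
    [0.0089, 0.0536, 0.0],
    [0.0209, 0.0502, 0.0],
    [0.0317, 0.0437, 0.0],
    [0.0416, 0.0345, 0.0],
    [0.0488, 0.0232, 0.0],
    [0.053, 0.0104, 0.0],
    [0.0539, -0.0031, 0.0],
    [0.0515, -0.0163, 0.0]
  ],
  "angular": [
    [0, 0, 0],
    [0, 0, 0],
    [0, 0, 0],
    [0, 0, 0],
    [0, 0, 0],
    [0, 0, 0],
    [0, 0, 0],
    [0, 0, 0]
  ]
}}

```text
clock: 10.87
position: [580.1, -99.0, 109.0]
eef_rot: [0.753, 0.658, -0.001, -0.001]
wrist_force: [-10.4, -4.5, 11.8]
grip_width: 0.302
finger_force: 61.2
```

Request:
{"name": "send_rows", "arguments": {
  "dp": [
    [0.0449, -0.0296, 0.0],
    [0.0374, -0.039, 0.0],
    [0.0266, -0.047, 0.0],
    [0.0141, -0.0522, 0.0],
    [0.0008, -0.054, 0.0],
    [-0.0126, -0.0525, 0.0],
    [-0.0252, -0.0478, 0.0],
    [-0.0363, -0.04, 0.0]
  ],
  "angular": [
    [0, 0, 0],
    [0, 0, 0],
    [0, 0, 0],
    [0, 0, 0],
    [0, 0, 0],
    [0, 0, 0],
    [0, 0, 0],
    [0, 0, 0]
  ]
}}

```text
clock: 11.53
position: [596.3, -208.0, 109.1]
eef_rot: [0.753, 0.658, 0.001, 0.001]
wrist_force: [3.5, 10.0, 4.5]
grip_width: 0.303
finger_force: 60.7
```

Request:
{"name": "send_rows", "arguments": {
  "dp": [
    [-0.0451, -0.0298, 0.0],
    [-0.051, -0.0177, 0.0],
    [-0.0538, -0.0046, 0.0],
    [-0.0533, 0.0089, 0.0],
    [-0.0494, 0.0218, 0.0],
    [-0.0425, 0.0333, 0.0],
    [-0.0329, 0.0428, 0.0],
    [-0.0213, 0.0496, 0.0]
  ],
  "angular": [
    [0, 0, 0],
    [0, 0, 0],
    [0, 0, 0],
    [0, 0, 0],
    [0, 0, 0],
    [0, 0, 0],
    [0, 0, 0],
    [0, 0, 0]
  ]
}}

```text
clock: 12.2
position: [491.2, -177.4, 109.2]
eef_rot: [0.753, 0.658, 0.001, 0.002]
wrist_force: [12.8, -4.4, -3.7]
grip_width: 0.299
finger_force: 60.1
```

```bash
python3 - <<'E'
from h import *
s=status.get_obs();print(s['position'],s['wrist_force'])
p,d=optics.camera('scene')
cv2.imwrite('pics/s3.png',cv2.resize(p[140:290,180:330],None,fx=4,fy=4,interpolation=cv2.INTER_CUBIC))
E
cat >> c.py <<'E'
print()
t=-523.9
for s in ([.15]*4,[.15]*4,[.12]*4,[.12]*4,[.12]*4,[.12]*4,[.12]*4,[.12]*4):
    a,t=rows(t,s); th=np.radians(t); print(json.dumps(a),round(t,1),'t',np.sin(th).round(2),-np.cos(th).round(2))
E
python3 c.py | tail -8
```

```text
[ 491.17103143 -177.43916436  109.17687158] [12.79163655 -4.38280983 -3.71012977]
[[-0.0066, 0.0318, 0.0], [-0.0018, 0.0324, 0.0], [0.003, 0.0323, 0.0], [0.0078, 0.0315, 0.0]] -558.3 t 0.31 0.95
[[0.0125, 0.03, 0.0], [0.0168, 0.0278, 0.0], [0.0208, 0.025, 0.0], [0.0243, 0.0216, 0.0]] -592.7 t 0.79 0.61
[[0.0216, 0.0145, 0.0], [0.0231, 0.0118, 0.0], [0.0244, 0.009, 0.0], [0.0253, 0.006, 0.0]] -620.2 t 0.99 0.17
[[0.0258, 0.0029, 0.0], [0.026, -0.0002, 0.0], [0.0258, -0.0033, 0.0], [0.0252, -0.0064, 0.0]] -647.7 t 0.95 -0.3
[[0.0242, -0.0094, 0.0], [0.0229, -0.0122, 0.0], [0.0213, -0.0148, 0.0], [0.0194, -0.0173, 0.0]] -675.2 t 0.71 -0.71
[[0.0172, -0.0195, 0.0], [0.0147, -0.0214, 0.0], [0.0121, -0.023, 0.0], [0.0092, -0.0243, 0.0]] -702.7 t 0.3 -0.95
[[0.0062, -0.0252, 0.0], [0.0032, -0.0258, 0.0], [0.0001, -0.026, 0.0], [-0.003, -0.0258, 0.0]] -730.2 t -0.18 -0.98
[[-0.0061, -0.0253, 0.0], [-0.0091, -0.0243, 0.0], [-0.0119, -0.0231, 0.0], [-0.0146, -0.0215, 0.0]] -757.7 t -0.61 -0.79
```

View pics/s3.png

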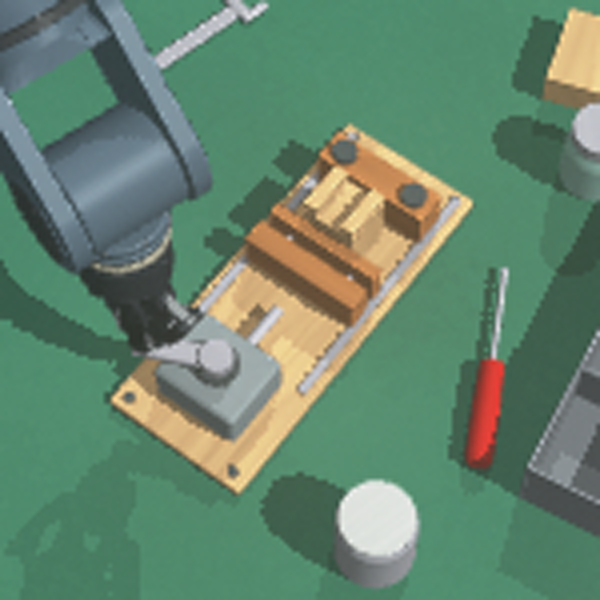

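The block is still upright, being pushed towards the rear jaw with the gap nearly closed. I'll wind on more slowly, watching the force.

Request:
{"name": "send_rows", "arguments": {
  "dp": [
    [-0.0036, 0.0318, 0.0],
    [-0.0018, 0.0324, 0.0],
    [0.003, 0.0323, 0.0],
    [0.0078, 0.0315, 0.0]
  ],
  "angular": [
    [0, 0, 0],
    [0, 0, 0],
    [0, 0, 0],
    [0, 0, 0]
  ]
}}

```text
clock: 12.58
position: [491.8, -138.7, 109.0]
eef_rot: [0.753, 0.658, -0.0, 0.001]
wrist_force: [-2.7, -7.7, 7.0]
grip_width: 0.299
finger_force: 61.3
```

Request:
{"name": "send_rows", "arguments": {
  "dp": [
    [0.0125, 0.03, 0.0],
    [0.0168, 0.0278, 0.0],
    [0.0208, 0.025, 0.0],
    [0.0243, 0.0216, 0.0]
  ],
  "angular": [
    [0, 0, 0],
    [0, 0, 0],
    [0, 0, 0],
    [0, 0, 0]
  ]
}}

```text
clock: 12.92
position: [514.1, -107.0, 109.0]
eef_rot: [0.753, 0.658, -0.001, 0.0]
wrist_force: [-4.6, -6.6, 8.9]
grip_width: 0.303
finger_force: 61.6
```

Request:
{"name": "send_rows", "arguments": {
  "dp": [
    [0.0216, 0.0145, 0.0],
    [0.0231, 0.0118, 0.0],
    [0.0244, 0.009, 0.0],
    [0.0253, 0.006, 0.0]
  ],
  "angular": [
    [0, 0, 0],
    [0, 0, 0],
    [0, 0, 0],
    [0, 0, 0]
  ]
}}

```text
clock: 13.25
position: [542.4, -94.6, 109.1]
eef_rot: [0.753, 0.658, -0.001, -0.0]
wrist_force: [-7.2, -3.2, 10.3]
grip_width: 0.3
finger_force: 61.8
```

Request:
{"name": "send_rows", "arguments": {
  "dp": [
    [0.0258, 0.0029, 0.0],
    [0.026, -0.0002, 0.0],
    [0.0258, -0.0033, 0.0],
    [0.0252, -0.0064, 0.0]
  ],
  "angular": [
    [0, 0, 0],
    [0, 0, 0],
    [0, 0, 0],
    [0, 0, 0]
  ]
}}

```text
clock: 13.58
position: [572.4, -96.3, 108.9]
eef_rot: [0.753, 0.658, -0.001, -0.001]
wrist_force: [-11.7, 1.9, 15.6]
grip_width: 0.298
finger_force: 62.3
```

Request:
{"name": "send_rows", "arguments": {
  "dp": [
    [0.0242, -0.0094, 0.0]
  ],
  "angular": [
    [0, 0, 0]
  ]
}}

```text
clock: 13.67
position: [579.5, -99.0, 109.0]
eef_rot: [0.753, 0.658, -0.001, -0.002]
wrist_force: [-12.6, 4.2, 15.4]
grip_width: 0.301
finger_force: 62.4
```

Request:
{"name": "send_rows", "arguments": {
  "dp": [
    [0.02, -0.0106, 0.0]
  ],
  "angular": [
    [0, 0, 0]
  ]
}}

```text
clock: 13.75
position: [585.5, -102.0, 109.0]
eef_rot: [0.753, 0.658, -0.001, -0.002]
wrist_force: [-13.8, 7.0, 17.5]
grip_width: 0.304
finger_force: 62.4
```

Request:
{"name": "send_rows", "arguments": {
  "dp": [
    [0, 0, 0],
    [0, 0, 0],
    [0, 0, 0]
  ],
  "angular": [
    [0, 0, 0],
    [0, 0, 0],
    [0, 0, 0]
  ]
}}

```text
clock: 14.0
position: [586.3, -102.4, 109.0]
eef_rot: [0.753, 0.658, -0.0, -0.001]
wrist_force: [-6.2, 2.9, 9.9]
grip_width: 0.298
finger_force: 61.7
```

Paused, the grip pushes back with about 7 N; moving it was about 13–15 N. I'll ease the hand back slowly until the push is near zero, so the crank doesn't spring on release.

Request:
{"name": "send_rows", "arguments": {
  "dp": [
    [-0.003, 0.0017, 0],
    [-0.003, 0.0017, 0],
    [0, 0, 0],
    [0, 0, 0]
  ],
  "angular": [
    [0, 0, 0],
    [0, 0, 0],
    [0, 0, 0],
    [0, 0, 0]
  ]
}}

```text
clock: 14.33
position: [584.7, -101.5, 109.0]
eef_rot: [0.753, 0.658, -0.0, -0.0]
wrist_force: [-4.7, 1.4, 8.7]
grip_width: 0.3
finger_force: 61.5
```

Request:
{"name": "send_rows", "arguments": {
  "dp": [
    [-0.003, 0.0015, 0],
    [-0.003, 0.0015, 0],
    [-0.003, 0.0015, 0],
    [0, 0, 0],
    [0, 0, 0]
  ],
  "angular": [
    [0, 0, 0],
    [0, 0, 0],
    [0, 0, 0],
    [0, 0, 0],
    [0, 0, 0]
  ]
}}

```text
clock: 14.75
position: [582.1, -100.2, 109.1]
eef_rot: [0.753, 0.658, -0.0, -0.0]
wrist_force: [-3.0, 0.8, 7.8]
grip_width: 0.302
finger_force: 61.4
```

Request:
{"name": "send_rows", "arguments": {
  "dp": [
    [-0.003, 0.0013, 0],
    [-0.003, 0.0013, 0],
    [-0.003, 0.0013, 0],
    [0, 0, 0],
    [0, 0, 0]
  ],
  "angular": [
    [0, 0, 0],
    [0, 0, 0],
    [0, 0, 0],
    [0, 0, 0],
    [0, 0, 0]
  ]
}}

```text
clock: 15.17
position: [579.5, -99.0, 109.1]
eef_rot: [0.753, 0.658, 0.0, 0.0]
wrist_force: [-2.0, 1.8, 8.4]
grip_width: 0.303
finger_force: 61.4
```

Request:
{"name": "send_rows", "arguments": {
  "dp": [
    [-0.003, 0.0012, 0],
    [-0.003, 0.0012, 0],
    [-0.003, 0.0012, 0],
    [0, 0, 0],
    [0, 0, 0]
  ],
  "angular": [
    [0, 0, 0],
    [0, 0, 0],
    [0, 0, 0],
    [0, 0, 0],
    [0, 0, 0]
  ]
}}

```text
clock: 15.58
position: [576.9, -98.0, 109.1]
eef_rot: [0.753, 0.658, 0.0, 0.0]
wrist_force: [-1.8, 1.2, 8.0]
grip_width: 0.301
finger_force: 61.4
```

Request:
{"name": "send_rows", "arguments": {
  "dp": [
    [0, 0, 0],
    [0, 0, 0],
    [0, 0, 0],
    [0, 0, 0],
    [0, 0, 0],
    [0, 0, 0],
    [0, 0, 0],
    [0, 0, 0]
  ],
  "angular": [
    [0, 0, 0],
    [0, 0, 0],
    [0, 0, 0],
    [0, 0, 0],
    [0, 0, 0],
    [0, 0, 0],
    [0, 0, 0],
    [0, 0, 0]
  ],
  "gripper": -1
}}

```text
clock: 16.25
position: [576.9, -98.0, 108.5]
eef_rot: [0.753, 0.658, 0.0, -0.0]
wrist_force: [-0.3, 0.1, 0.2]
grip_width: 0.999
finger_force: 0.0
```

Request:
{"name": "send_rows", "arguments": {
  "dp": [
    [0, 0, 0.03],
    [0, 0, 0.06],
    [0, 0, 0.1],
    [0, 0, 0.1],
    [0, 0, 0.1],
    [0, 0, 0.06],
    [0, 0, 0]
  ],
  "angular": [
    [0, 0, 0],
    [0, 0, 0],
    [0, 0, 0],
    [0, 0, 0],
    [0, 0, 0],
    [0, 0, 0],
    [0, 0, 0]
  ]
}}

```text
clock: 16.83
position: [578.5, -98.4, 248.6]
eef_rot: [0.753, 0.658, 0.002, 0.003]
wrist_force: [-0.2, -0.1, -0.1]
grip_width: 0.999
finger_force: 0.0
```

Request:
{"name": "send_rows", "arguments": {
  "dp": [
    [-0.12, 0, 0],
    [-0.12, 0, 0],
    [-0.12, 0, 0],
    [-0.12, 0, 0],
    [-0.12, 0, 0],
    [-0.05, 0, 0],
    [0, 0, 0],
    [0, 0, 0]
  ],
  "angular": [
    [0, 0, 0],
    [0, 0, 0],
    [0, 0, 0],
    [0, 0, 0],
    [0, 0, 0],
    [0, 0, 0],
    [0, 0, 0],
    [0, 0, 0]
  ]
}}

```text
clock: 17.5
position: [381.7, -98.1, 243.7]
eef_rot: [0.753, 0.658, 0.0, 0.0]
wrist_force: [0.0, -0.6, -0.6]
grip_width: 1.001
finger_force: 0.0
```

```bash
python3 - <<'E'
from h import *
s=status.get_obs();print(s['position'],s['wrist_force'])
K,e,M=calib('top'); C=np.array([552.6,-158.6]); a=np.radians(82.34); ex=np.array([np.cos(a),np.sin(a)]);ey=np.array([-ex[1],ex[0]])
p,d=optics.camera('top'); P=cloud('top',d)
g=(P[...,2]>128)&(P[...,2]<150)&(np.hypot(P[...,0]-C[0],P[...,1]-C[1])<95)
print('grip',g.sum(),np.median(P[g],0))
q=P.reshape(-1,3);x=(q[:,:2]-C)@ex;y=(q[:,:2]-C)@ey
k=(x>90)&(x<250)&(abs(y)<70)
for lo,hi in((48,68),):
    h=np.histogram(x[k&(q[:,2]>lo)&(q[:,2]<hi)&(abs(y)>35)],np.arange(130,260,4));print(dict(zip(h[1][:-1].astype(int),h[0])))
m=k&(q[:,2]>80)&(q[:,2]<95);print('block',cv2.minAreaRect(np.c_[x[m],y[m]].astype(np.float32)),np.median(q[m,2]))
p,d=optics.camera('scene')
cv2.imwrite('pics/s4.png',cv2.resize(p[140:290,180:330],None,fx=4,fy=4,interpolation=cv2.INTER_CUBIC))
E
```

```text
[381.74247283 -98.10576934 243.7464349 ] [ 0.0067138  -0.64144836 -0.55244295]
grip 48 [565.87076549 -95.55158757 140.33149068]
{np.int64(130): np.int64(15), np.int64(134): np.int64(16), np.int64(138): np.int64(14), np.int64(142): np.int64(17), np.int64(146): np.int64(18), np.int64(150): np.int64(16), np.int64(154): np.int64(10), np.int64(158): np.int64(0), np.int64(162): np.int64(12), np.int64(166): np.int64(16), np.int64(170): np.int64(15), np.int64(174): np.int64(10), np.int64(178): np.int64(0), np.int64(182): np.int64(0), np.int64(186): np.int64(0), np.int64(190): np.int64(0), np.int64(194): np.int64(0), np.int64(198): np.int64(0), np.int64(202): np.int64(0), np.int64(206): np.int64(0), np.int64(210): np.int64(0), np.int64(214): np.int64(0), np.int64(218): np.int64(0), np.int64(222): np.int64(0), np.int64(226): np.int64(13), np.int64(230): np.int64(15), np.int64(234): np.int64(15), np.int64(238): np.int64(15), np.int64(242): np.int64(15), np.int64(246): np.int64(14), np.int64(250): np.int64(0), np.int64(254): np.int64(0)}
block ((201.41656494140625, 0.79296875), (56.59809112548828, 48.56592559814453), 88.63552856445312) 86.49723616680751
```

View pics/s4.png

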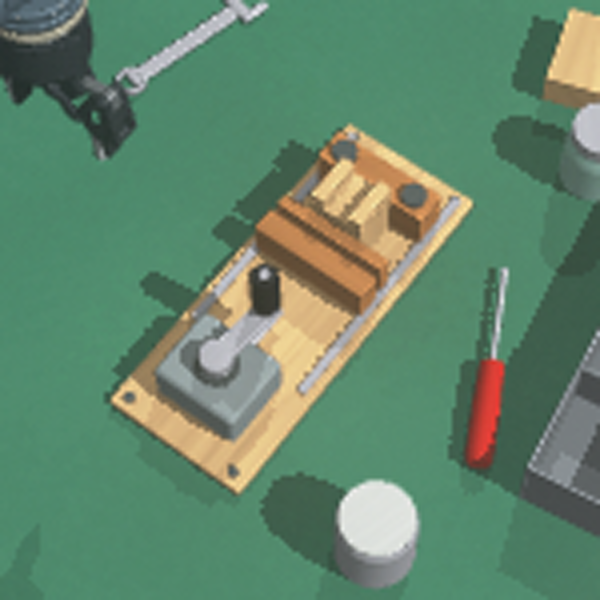

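The block is clamped upright between the jaws, but the crank eased back about 0.17 rad on release, so the hold may be close to 40 N. I'll grip again, wind on a bit, and ease off by hand all the way to zero force before letting go.

Request:
{"name": "send_rows", "arguments": {
  "dp": [
    [0.1024, 0.0014, 0],
    [0.1024, 0.0014, 0],
    [0.1024, 0.0014, 0],
    [0.1024, 0.0014, 0],
    [0.1024, 0.0014, 0],
    [0.1024, 0.0014, 0],
    [0, 0, -0.05],
    [0, 0, -0.06]
  ],
  "angular": [
    [0, 0, 0],
    [0, 0, 0],
    [0, 0, 0],
    [0, 0, 0],
    [0, 0, 0],
    [0, 0, 0],
    [0, 0, 0],
    [0, 0, 0]
  ]
}}

```text
clock: 18.27
position: [568.7, -95.2, 209.8]
eef_rot: [0.753, 0.658, 0.0, 0.001]
wrist_force: [-0.6, -1.3, -0.9]
grip_width: 0.999
finger_force: 0.0
```

Request:
{"name": "send_rows", "arguments": {
  "dp": [
    [0, 0, 0],
    [0, 0, -0.1],
    [0, 0, -0.1],
    [0, 0, -0.08],
    [0, 0, -0.04],
    [0, 0, -0.02],
    [0, 0, 0],
    [0, 0, 0]
  ],
  "angular": [
    [0, 0, 0],
    [0, 0, 0],
    [0, 0, 0],
    [0, 0, 0],
    [0, 0, 0],
    [0, 0, 0],
    [0, 0, 0],
    [0, 0, 0]
  ]
}}

```text
clock: 18.93
position: [567.0, -95.6, 109.6]
eef_rot: [0.753, 0.658, 0.0, 0.001]
wrist_force: [1.1, -0.3, 0.5]
grip_width: 0.999
finger_force: 0.0
```

Request:
{"name": "send_rows", "arguments": {
  "dp": [
    [0, 0, 0],
    [0, 0, 0],
    [0, 0, 0],
    [0, 0, 0],
    [0, 0, 0],
    [0, 0, 0],
    [0, 0, 0],
    [0, 0, 0]
  ],
  "angular": [
    [0, 0, 0],
    [0, 0, 0],
    [0, 0, 0],
    [0, 0, 0],
    [0, 0, 0],
    [0, 0, 0],
    [0, 0, 0],
    [0, 0, 0]
  ],
  "gripper": 1
}}

```text
clock: 19.6
position: [566.5, -95.6, 109.1]
eef_rot: [0.753, 0.658, 0.0, 0.0]
wrist_force: [-0.8, 0.4, 5.0]
grip_width: 0.304
finger_force: 58.6
```

```bash
python3 - <<'E'
from c import rows
import json,numpy as np
from h import status
s=status.get_obs();print(s['position'],s['wrist_force'])
th=np.degrees(np.arctan2(s['position'][1]+158.6,s['position'][0]-552.6));print(th)
for d in (.06,-.03):
  for t in (78,70,62,54): print(t,d,rows(t,[d]*2)[0])
E
```

```text
[[-0.0211, 0.0048, 0.0], [-0.0205, 0.0069, 0.0], [-0.0385, 0.0197, 0.0], [-0.0338, 0.027, 0.0], [-0.0278, 0.0332, 0.0], [-0.0206, 0.038, 0.0], [-0.0127, 0.0414, 0.0], [-0.0042, 0.0431, 0.0]] -180.2 [ 487.6 -158.4]
[[0.0069, 0.0536, 0.0], [0.0199, 0.0502, 0.0], [0.0317, 0.0437, 0.0], [0.0416, 0.0345, 0.0], [0.0488, 0.0232, 0.0], [0.053, 0.0104, 0.0], [0.0539, -0.0031, 0.0], [0.0515, -0.0163, 0.0]] -294.7 [579.8 -99.6]
[[0.0459, -0.0286, 0.0], [0.0374, -0.039, 0.0], [0.0266, -0.047, 0.0], [0.0141, -0.0522, 0.0], [0.0008, -0.054, 0.0], [-0.0126, -0.0525, 0.0], [-0.0252, -0.0478, 0.0], [-0.0363, -0.04, 0.0]] -409.3 [ 595.  -207.9]
[[-0.0451, -0.0298, 0.0], [-0.051, -0.0177, 0.0], [-0.0538, -0.0046, 0.0], [-0.0533, 0.0089, 0.0], [-0.0494, 0.0218, 0.0], [-0.0425, 0.0333, 0.0], [-0.0329, 0.0428, 0.0], [-0.0213, 0.0496, 0.0]] -523.9 [ 490.1 -176.6]
[[-0.0078, 0.0426, 0.0], [0.0008, 0.0433, 0.0], [0.0094, 0.0422, 0.0], [0.0176, 0.0395, 0.0], [0.0251, 0.0352, 0.0], [0.0316, 0.0295, 0.0], [0.0369, 0.0227, 0.0], [0.0406, 0.0149, 0.0]] -615.6 [536.4 -95.6]

[[-0.0066, 0.0318, 0.0], [-0.0018, 0.03
[... 732 characters left out ...]
]] -730.2 t -0.18 -0.98
[[-0.0061, -0.0253, 0.0], [-0.0091, -0.0243, 0.0], [-0.0119, -0.0231, 0.0], [-0.0146, -0.0215, 0.0]] -757.7 t -0.61 -0.79
[566.47731533 -95.56315298 109.08084866] [-0.83186241  0.38823424  4.99399554]
77.58459785750749
78 0.06 [[0.0126, -0.0031, 0.0], [0.0124, -0.0038, 0.0]]
70 0.06 [[0.0121, -0.0048, 0.0], [0.0118, -0.0055, 0.0]]
62 0.06 [[0.0113, -0.0064, 0.0], [0.0109, -0.0071, 0.0]]
54 0.06 [[0.0103, -0.008, 0.0], [0.0098, -0.0086, 0.0]]
78 -0.03 [[-0.0064, 0.0013, 0.0], [-0.0064, 0.0011, 0.0]]
70 -0.03 [[-0.0061, 0.0021, 0.0], [-0.0062, 0.0019, 0.0]]
62 -0.03 [[-0.0058, 0.003, 0.0], [-0.0059, 0.0028, 0.0]]
54 -0.03 [[-0.0053, 0.0037, 0.0], [-0.0054, 0.0036, 0.0]]
```

Request:
{"name": "send_rows", "arguments": {
  "dp": [
    [0.0126, -0.0031, 0],
    [0.0124, -0.0038, 0],
    [0.0121, -0.0046, 0],
    [0.0119, -0.0053, 0]
  ],
  "angular": [
    [0, 0, 0],
    [0, 0, 0],
    [0, 0, 0],
    [0, 0, 0]
  ]
}}

```text
clock: 19.93
position: [579.7, -99.7, 109.0]
eef_rot: [0.753, 0.658, -0.001, -0.002]
wrist_force: [-12.1, 6.5, 14.8]
grip_width: 0.301
finger_force: 59.7
```

Request:
{"name": "send_rows", "arguments": {
  "dp": [
    [0, 0, 0],
    [0, 0, 0],
    [-0.003, 0.0013, 0],
    [-0.003, 0.0013, 0],
    [-0.003, 0.0013, 0],
    [-0.003, 0.0013, 0],
    [0, 0, 0],
    [0, 0, 0]
  ],
  "angular": [
    [0, 0, 0],
    [0, 0, 0],
    [0, 0, 0],
    [0, 0, 0],
    [0, 0, 0],
    [0, 0, 0],
    [0, 0, 0],
    [0, 0, 0]
  ]
}}

```text
clock: 20.6
position: [577.4, -98.8, 109.1]
eef_rot: [0.753, 0.658, 0.0, 0.0]
wrist_force: [-2.7, 2.6, 7.2]
grip_width: 0.303
finger_force: 58.9
```

Request:
{"name": "send_rows", "arguments": {
  "dp": [
    [-0.003, 0.001, 0],
    [-0.003, 0.001, 0],
    [-0.003, 0.001, 0],
    [-0.003, 0.001, 0],
    [-0.003, 0.001, 0],
    [-0.003, 0.001, 0],
    [0, 0, 0],
    [0, 0, 0]
  ],
  "angular": [
    [0, 0, 0],
    [0, 0, 0],
    [0, 0, 0],
    [0, 0, 0],
    [0, 0, 0],
    [0, 0, 0],
    [0, 0, 0],
    [0, 0, 0]
  ]
}}

```text
clock: 21.27
position: [572.2, -97.0, 109.1]
eef_rot: [0.753, 0.658, 0.0, 0.0]
wrist_force: [-0.9, 2.7, 5.6]
grip_width: 0.303
finger_force: 58.9
```

Request:
{"name": "send_rows", "arguments": {
  "dp": [
    [-0.003, 0.0009, 0],
    [-0.003, 0.0009, 0],
    [0, 0, 0],
    [0, 0, 0],
    [0, 0, 0]
  ],
  "angular": [
    [0, 0, 0],
    [0, 0, 0],
    [0, 0, 0],
    [0, 0, 0],
    [0, 0, 0]
  ]
}}

```text
clock: 21.68
position: [570.4, -96.5, 109.1]
eef_rot: [0.753, 0.658, 0.0, 0.0]
wrist_force: [-0.7, 1.4, 6.2]
grip_width: 0.304
finger_force: 58.9
```

Request:
{"name": "send_rows", "arguments": {
  "dp": [
    [0, 0, 0],
    [0, 0, 0],
    [0, 0, 0],
    [0, 0, 0],
    [0, 0, 0],
    [0, 0, 0],
    [0, 0, 0],
    [0, 0, 0]
  ],
  "angular": [
    [0, 0, 0],
    [0, 0, 0],
    [0, 0, 0],
    [0, 0, 0],
    [0, 0, 0],
    [0, 0, 0],
    [0, 0, 0],
    [0, 0, 0]
  ],
  "gripper": -1
}}

```text
clock: 22.35
position: [570.1, -96.7, 108.5]
eef_rot: [0.753, 0.658, -0.0, -0.0]
wrist_force: [-0.4, -0.0, 0.5]
grip_width: 1.001
finger_force: 0.0
```

Request:
{"name": "send_rows", "arguments": {
  "dp": [
    [0, 0, 0.03],
    [0, 0, 0.06],
    [0, 0, 0.1],
    [0, 0, 0.1],
    [0, 0, 0.1],
    [0, 0, 0.06],
    [0, 0, 0]
  ],
  "angular": [
    [0, 0, 0],
    [0, 0, 0],
    [0, 0, 0],
    [0, 0, 0],
    [0, 0, 0],
    [0, 0, 0],
    [0, 0, 0]
  ]
}}

```text
clock: 22.93
position: [571.7, -97.0, 248.5]
eef_rot: [0.753, 0.658, 0.002, 0.003]
wrist_force: [1.0, -0.0, -0.2]
grip_width: 1.001
finger_force: 0.0
```

Request:
{"name": "send_rows", "arguments": {
  "dp": [
    [-0.12, 0, 0],
    [-0.12, 0, 0],
    [-0.12, 0, 0],
    [-0.12, 0, 0],
    [-0.12, 0, 0],
    [-0.05, 0, 0],
    [0, 0, 0],
    [0, 0, 0]
  ],
  "angular": [
    [0, 0, 0],
    [0, 0, 0],
    [0, 0, 0],
    [0, 0, 0],
    [0, 0, 0],
    [0, 0, 0],
    [0, 0, 0],
    [0, 0, 0]
  ]
}}

```text
clock: 23.6
position: [375.0, -96.7, 243.7]
eef_rot: [0.753, 0.658, 0.0, 0.0]
wrist_force: [0.6, -0.4, 1.1]
grip_width: 0.999
finger_force: 0.0
```

```bash
python3 - <<'E'
from h import *
s=status.get_obs();print(s['position'],s['wrist_force'],s['clock'])
C=np.array([552.6,-158.6])
for i in range(3):
    p,d=optics.camera('top'); P=cloud('top',d)
    g=(P[...,2]>128)&(P[...,2]<150)&(np.hypot(P[...,0]-C[0],P[...,1]-C[1])<95)
    m=np.median(P[g],0);print(m,np.degrees(np.arctan2(m[1]-C[1],m[0]-C[0])))
p,d=optics.camera('scene')
cv2.imwrite('pics/s5.png',cv2.resize(p,(800,600),interpolation=cv2.INTER_CUBIC))
E
```

```text
[374.9602015  -96.72903507 243.74125031] [ 0.64945436 -0.43945707  1.05777333] 23.6
[566.03074048 -95.50918809 139.36873162] 77.98229800915871
[566.0337846  -95.5364223  140.68542053] 77.97461341872885
[565.90094232 -95.2345008  140.46691501] 78.14525472168069
```

View pics/s5.png

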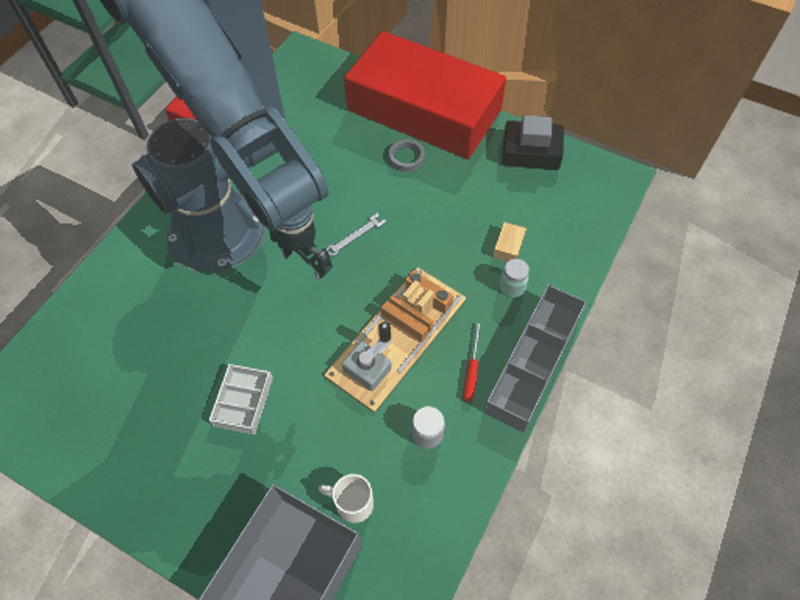

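Both releases settled at the same crank angle (78°). That fits the friction limit of 0.35 N m over 7 mm/rad, about 50 N of clamping, with no swing below it. The block stands clamped and nothing else has moved.

```bash
python3 -c "
from cell import env
print(env.close_job())"
```

```text
the job is handed in; nothing more can be done
None
```

The job is handed in: the block stands on the bed with its groove running jaw to jaw, clamped at an estimated 50 N (inferred from crank friction, not measured), after winding to about 13–15 N at the grip. The crank has been let go and the other objects were not touched.

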